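# Dry-fit the superstructure of a model tug

### The arm

A 7-joint arm with a two-finger parallel gripper is mounted at the origin on a cart in front of the work surface, level with it; the furniture and walls round the work are solid. World frame = base frame: x ahead of the robot, y to its left, z up, the work surface at z = 0. Lengths are in m, angles in rad, forces in N, time in s.
With the tool pointing down it reaches from about 0.4 to 0.85 m from the base axis. Payload 4.5 kg.
Tool frame: the origin (TCP) lies at the very end of the fingers, on their centre line; the grasp point (between the pads) lies 19 mm behind it (r.pinch_z is the distance from the TCP to the grasp point, in m); z points along the fingers, y is the line along which they close (so a half turn about z gives the same grasp; the last joint's range is limited). The gripper opens to 88 mm and grips with 3 to 60 N. Pads are 18 mm wide; open, the fingers measure 123 mm over their backs; the gripper's body (75 mm by 187 mm) begins 45 mm behind the grasp point.
Start: joints at [-1.249, 0.689, -0.195, 1.565, 0.157, 0.902, -0.215], TCP at [0.177, 0.599, 0.209] pointing down, gripper open.
Joint ranges: [-3.01, 3.01], [-0.46, 2.08], [-1.47, 1.51], [0.13, 2.56], [-1, 4.14], [0.04, 2.09], [-2.66, 2.66]. Speed limits (rad/s): [2.57, 2.57, 3.14, 3.14, 3.14, 3.14, 3.14].

### API

Orientations are given as a unit quaternion [x, y, z, w].
In Python, from plant import r, cams gives the robot as it stands.
- The arm moves only by the shell command python3 -m pendant 'ROWS' [FORCE]. ROWS is JSON, a list of rows, each a list of 3 entries, a list of its own where there are three numbers: the closure, from -1 (fully open) to 1 (shut), then the shift along the tool's x, y, z in mm, then the turn, a rotation vector about the tool's x, y, z in degrees. A call has 1 to 8 rows; each row shifts and turns the commanded pose from where the row before left it, along the tool's axes as they then stand; what a row does not reach is not made up. A row lasts 1/8 s, in which the tool goes at most 62.5 mm and 10.7 degrees, less where a joint would pass 70% of its speed; a pose out of reach is approached as far as the arm can. A call with a gripper value outside its range is refused whole. The fingers move at their own pace and stop on an object; FORCE is the grip in N (left out, the last holds). Time passes only in rows, so rows that do not move let the fingers close. It gives the time, the measured TCP pose, the force, the opening and the grip force at its end, in the units of the state.
- r.get_state(): the state, without advancing time (a new reading comes with each control period).
- cams.snapshot(name): name is "scene" or "side" or "wrist"; returns a dict with "img" (384x512x3 uint8, red, green, blue), "camera_matrix" (3x3 intrinsics, pixels), "camera_from_world" (4x4, takes a point from world to camera coordinates); the wrist camera has in their place "tool_from_camera" (4x4, takes a point from camera to tool coordinates, whose origin is the TCP and whose axes are the flange's). Camera axes: x right, y up, looking along -z (the intrinsics and any distortion apply to the point x, -y, -z); pixel columns grow to the right and rows downward; lengths in m; the calibration is good to about 2 mm. A picture is of the moment at which its call begins: read the wrist's pose just before it. There is no depth.
- r.finish_job(): hands the job in; it is judged then, once.
The state is a dict: "clock": time; "q": joint angles; "qd": joint speeds; "joint_torque": joint torques, N m; "tool_pos": TCP position; "eef_rot": TCP orientation; "contact_force": force on the tool from outside, world axes, zero at the start; "moment": the same for the moment, N m; "opening": opening from 0.0 (shut) to 1.0 (fully open); "finger_force": force on a finger pad.
Only numpy, scipy, OpenCV 4.12 (cv2) and the standard library are available. Lean on these libraries where they do the work, as an engineer would, in place of code of your own. Each camera call takes 0.05 s, during which the arm holds its last target. There are 200 camera calls.

### The job

Dry-fit the four loose superstructure parts on the model tug in its cradle, every part pointing to the tug's bow and seated fully down: first the cream deckhouse over the grey coaming on the deck, next the planked boat deck over the deckhouse roof with the pipe coming up through its hole, then the wheelhouse with its front windows to the bow on the boat deck's grey seat, and last the tall buff funnel over the pipe. Let go of each part before you take the next. Do not tip over or push away the glass jar and the two paint bottles that stand among the parts.

Things in the scene. Friction and masses are not known exactly. Their poses are not given: they have to be found in the camera images.
- tug: Model tug, fixed in its cradle: black/red hull 300 long, 90 wide, pointed bow, round stern, pale deck at z 63 mm. x = to the bow, z up. Origin on the table, below the axis on which pipe and funnel shall stand; hull from x -125 to +175. On the deck a grey coaming for the deckhouse, 82 (x) by 36 mm, 8 high, tapered, its middle at x +22. Fittings up to 16 mm high lie beyond x -45 and +85.
- deckhouse: Cream deckhouse with portholes, grey roof: 96 (x) by 50 by 28 mm high, open below (86 by 40 inside), roof edge bevelled. At its stern end a dark pipe, 16 thick, tip tapered, rises to z 52. x = to the bow, z up. Origin on the underside below the pipe; walls from x -26 to +70. Fitted, its underside is on the deck, its origin 63 mm above the tug's, 2 mm of play. 80 g; pinch the 50 mm sides.
- boat_deck: Planked boat deck, an upside-down tray: 108 (x) by 62 by 13 mm high, 101 by 55 inside, 8 deep. Hole of 26 for the pipe; ahead of it a grey tapered seat, 30 (x) by 34, 6 high, middle at x +48. x = to the bow, z up. Origin at the hole's axis, level with the lower rim; tray from x -32 to +76. Fitted, its origin is 20 mm above the deckhouse's, same axis, 2.5 mm of play. 50 g; pinch the 62 mm sides.
- wheelhouse: Cream wheelhouse, brown roof: 40 (x) by 44 by 34 mm high, open below (34 by 38 inside). Three front windows; brass searchlight on the roof's front half (to z 46), grey hatch on its back half. x = to its front, z up. Origin at the middle of the front lower edge; walls from x -40 to 0. Fitted, its origin is at x +68, y 0, z +13 mm in the boat deck's frame, 2 mm of play. 40 g; pinch the 44 mm sides.
- funnel: Buff funnel with a black top: upright tube 32 mm across, 52 high, bore 23 mm right through. Origin on its axis at the underside, z up; its turn does not matter. Fitted over the deckhouse's pipe it stands on the planks, its origin 13 mm above the boat deck's on the same axis (33 mm above the deckhouse's), and the pipe reaches 19 mm up into it. 30 g; pinch across the 32 mm.
- cement_jar: Bystander to leave alone: square glass jar with a green cap, 46 by 46 by 78 mm high. Origin in the middle of its underside.
- paint_orange: Bystander to leave alone: orange paint bottle with a white cap, 25 mm across, 79 mm high. Origin in the middle of its underside.
- paint_ochre: Bystander to leave alone: ochre-yellow paint bottle with a black cap, 25 mm across, 79 mm high. Origin in the middle of its underside.
Not all that is in view belongs to the job. Leave any blue or red look-alike of the wheelhouse alone. What is shaped like the deckhouse but purple is not meant.

How it is judged:
By the outcome, as a careful person would: the job done as asked, in the order asked, and still so for the second after the job is handed in, with the robot touching nothing.
It also fails if it takes over 96 s, if anything falls off the work surface, if the arm or the gripper's body presses on something with over 40 N, if the wrist force passes 120 N, or if a joint passes its speed limit or range.

## Working session

There is one attempt and no reset: what is moved stays moved. The work goes in short steps, Python scripts to look and compute and a shell command to move; the robot and the scene stay as the last step left them, time stands still between calls to the robot, and variables do not carry over. Pictures are saved under pics/ and viewed, at most 14 in all, crops included, and the job is handed in when it is done.

```bash
ls; mkdir -p pics; python3 - <<'E'
from plant import r,cams
import cv2,numpy as np
s=r.get_state();print(s)
ims=[]
for n in ["scene","side","wrist"]:
    d=cams.snapshot(n);cv2.imwrite(f"pics/{n}0.png",d["img"][:,:,::-1]);print(n,d["camera_matrix"],[ (k,np.round(v,3).tolist()) for k,v in d.items() if k not in("img","camera_matrix")])
E
```

```text
pics
{'clock': 0.0, 'q': array([-1.24918805,  0.69000699, -0.19452717,  1.56631687,  0.15725335,
        0.90249423, -0.21511294]), 'qd': array([ 0.00022177,  0.00116418, -0.00094434,  0.00229319, -0.00030991,
       -0.00069147, -0.00015819]), 'joint_torque': array([ 2.55471323e-04, -5.27546668e+01, -1.26710761e+00, -1.53429508e+01,
       -5.27215283e-02,  6.39716411e-03,  1.64205862e-04]), 'tool_pos': array([0.17724546, 0.5986325 , 0.20790329]), 'eef_rot': array([ 1.43383497e-01,  9.89666776e-01, -9.15004018e-04, -8.96684113e-05]), 'contact_force': array([-0.08690665,  0.01431967,  0.26444448]), 'moment': array([-0.03848754, -0.03645497,  0.0108247 ]), 'finger_force': 0.0, 'opening': 1.0019537500619151}
scene [[354.5229569    0.         248.97656566]
 [  0.         354.5229569  191.24879479]
 [  0.           0.           1.        ]] [('camera_from_world', [[0.501, -0.865, -0.027, -0.284], [0.368, 0.185, 0.911, -0.202], [-0.783, -0.467, 0.411, -0.869], [0.0, 0.0, 0.0, 1.0]])]
side [[456.70151136   0.         261.37108539]
 [  0.         456.70151136 191.3767771 ]
 [  0.           0.           1.        ]] [('camera_from_world', [[-0.925, -0.379, -0.012, 0.48], [0.203, -0.521, 0.829, -0.135], [-0.32, 0.765, 0.559, -1.365], [0.0, 0.0, 0.0, 1.0]])]
wrist [[323.0068139    0.         255.12511962]
 [  0.         323.0068139  188.60218153]
 [  0.           0.           1.        ]] [('tool_from_camera', [[0.001, 0.957, 0.291, 0.076], [1.0, -0.0, -0.003, 0.001], [-0.003, 0.291, -0.957, -0.176], [0.0, 0.0, 0.0, 1.0]])]
```

```bash
python3 -c "
import cv2
for n in ['scene','side']:
    cv2.imwrite(f'pics/{n}0b.png',cv2.resize(cv2.imread(f'pics/{n}0.png'),(800,600),interpolation=cv2.INTER_CUBIC))"
```

```text
(no output)
```

View pics/scene0b.png

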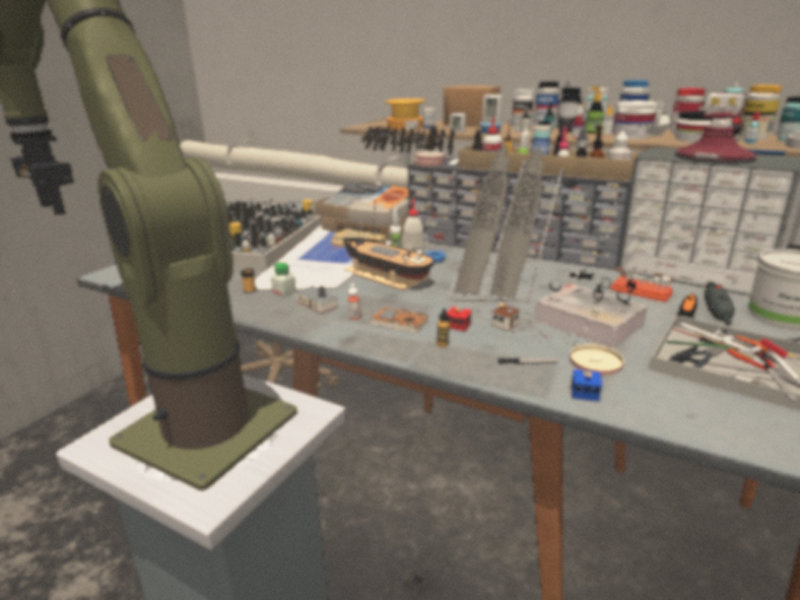

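View pics/side0b.png

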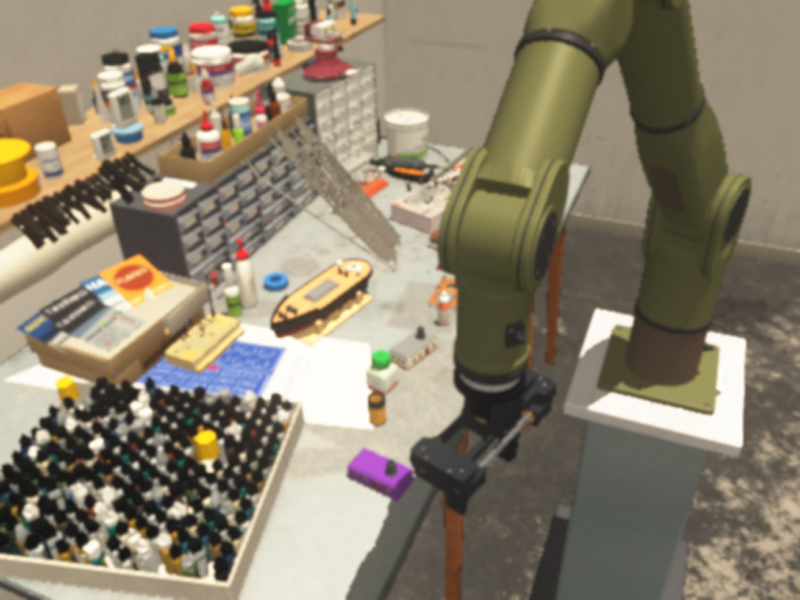

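View pics/wrist0.png

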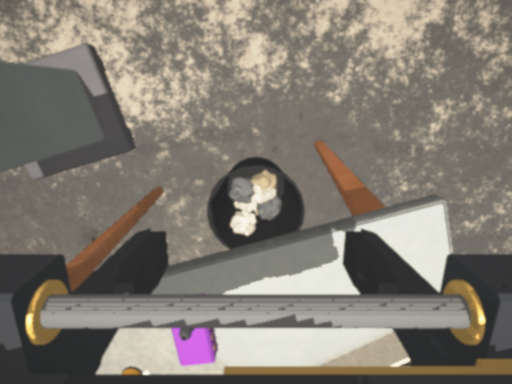

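The scene view (800 px wide) shows the tug at (390,260), deckhouse (318,298), boat deck (400,317), wheelhouse (505,316) and the red and blue decoys. There are two black-capped ochre things, at (443,333) and (248,280). The side view adds the purple decoy at (380,472) and the jar at (380,370). The wrist camera mostly sees the floor. I'll cast rays now.

```bash
cat > h.py <<'E'
from plant import r,cams
import cv2,numpy as np
from scipy.spatial.transform import Rotation as R
def cam(name):
    s=r.get_state(); d=cams.snapshot(name); K=d["camera_matrix"]
    if name=="wrist":
        T=np.eye(4);T[:3,:3]=R.from_quat(s["eef_rot"]).as_matrix();T[:3,3]=s["tool_pos"]
        M=T@d["tool_from_camera"]
    else: M=np.linalg.inv(d["camera_from_world"])
    return d["img"],K,M
def ray(K,M,p):
    p=np.atleast_2d(np.array(p,float)); c=np.stack([(p[:,0]-K[0,2])/K[0,0],-(p[:,1]-K[1,2])/K[1,1],-np.ones(len(p))],1)
    return M[:3,3],c@M[:3,:3].T
def onz(K,M,p,z):
    o,d=ray(K,M,p); return o+d*((z-o[2])/d[:,2])[:,None]
def proj(K,M,X):
    X=np.atleast_2d(np.array(X,float)); c=(X-M[:3,3])@M[:3,:3]
    return np.stack([K[0,2]-K[0,0]*c[:,0]/c[:,2],K[1,2]+K[1,1]*c[:,1]/c[:,2]],1)
def tri(a,b):
    (o1,d1),(o2,d2)=a,b; d1=d1[0];d2=d2[0]
    t=np.linalg.lstsq(np.stack([d1,-d2],1),o2-o1,rcond=None)[0]
    p=o1+t[0]*d1;q=o2+t[1]*d2; return (p+q)/2,np.linalg.norm(p-q)
E
python3 - <<'E'
from h import *
np.set_printoptions(precision=3,suppress=True)
i,K,M=cam("scene"); i2,K2,M2=cam("side")
k=1.5625
P=dict(tugdeck=(390,258,.063),stern=(433,272,.05),bow=(348,245,.06),dh=(318,303,.014),bd=(400,318,.01),wh=(505,318,.017),cA=(443,345,0),cB=(248,291,0),orange=(353,318,0),jar=(284,292,0),red=(456,325,.0),blue=(587,395,0))
for n,(u,v,z) in P.items():
    X=onz(K,M,(u/k,v/k),z)[0]; print(n,X, "side px*k",proj(K2,M2,X)[0]*k)
for n,a,b in [("bow",(348,245),(278,322)),("stern",(433,268),(368,268)),("cB top",(248,268),(377,394)),("pipe",(322,289),(420,330)),("orangetop",(353,285),(445,293))]:
    print(n,tri(ray(K,M,np.array(a)/k),ray(K2,M2,np.array(b)/k)))
c=i[150:240,130:360]; cv2.imwrite("pics/c1.png",cv2.resize(c[:,:,::-1],None,fx=3.45,fy=3.45,interpolation=cv2.INTER_CUBIC))
E
```

```text
tugdeck [0.647 0.041 0.063] side px*k [344.287 286.276]
stern [ 0.638 -0.08   0.05 ] side px*k [372.204 264.31 ]
bow [0.692 0.197 0.06 ] side px*k [288.202 323.241]
dh [0.434 0.109 0.014] side px*k [426.711 345.388]
bd [ 0.459 -0.09   0.01 ] side px*k [448.785 292.948]
wh [ 0.545 -0.292  0.017] side px*k [443.074 241.211]
cA [ 0.41  -0.214  0.   ] side px*k [486.349 273.354]
cB [0.438 0.327 0.   ] side px*k [380.477 422.008]
orange [0.43  0.011 0.   ] side px*k [445.47  324.691]
jar [0.473 0.242 0.   ] side px*k [381.684 387.516]
red [ 0.501 -0.201  0.   ] side px*k [447.722 268.555]
blue [ 0.365 -0.498  0.   ] side px*k [535.142 222.882]
bow (array([0.708, 0.205, 0.058]), np.float64(0.010064739360221318))
stern (array([ 0.648, -0.072,  0.05 ]), np.float64(0.012594890297837735))
cB top (array([0.444, 0.322, 0.059]), np.float64(0.00025016022654063866))
pipe (array([0.449, 0.105, 0.044]), np.float64(0.0019537916477104034))
orangetop (array([0.433, 0.009, 0.077]), np.float64(0.0002994163701328498))
```

View pics/c1.png

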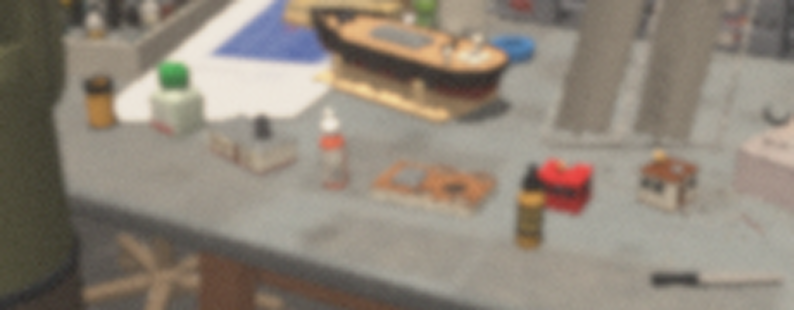

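```bash
python3 -m pendant '[[-1,[-42,-42,-10],[0,0,0]],[-1,[-42,-42,-10],[0,0,0]],[-1,[-42,-42,-10],[0,0,0]],[-1,[-42,-42,-10],[0,0,0]],[-1,[-42,-42,-10],[0,0,0]],[-1,[-42,-42,-10],[0,0,0]],[-1,[-42,-42,-10],[0,0,0]],[-1,[-42,-42,-10],[0,0,0]]]' && python3 -m pendant '[[-1,[-41,-45,-12],[0,0,0]],[-1,[-41,-45,-12],[0,0,0]],[-1,[0,-15,-12],[0,0,-8.5]],[-1,[0,0,0],[0,0,-8]],[-1,[0,0,0],[0,0,0]],[-1,[0,0,0],[0,0,0]]]' && python3 - <<'E'
from h import *
i,K,M=cam("wrist"); np.savez("w1.npz",i=i,K=K,M=M)
cv2.imwrite("pics/w1.png",cv2.resize(i[:,:,::-1],(800,600),interpolation=cv2.INTER_CUBIC)); s=r.get_state(); print(s["q"],s["tool_pos"],s["eef_rot"])
E
```

```text
clock: 1.25
tool_pos: [0.405, 0.1801, 0.2892]
eef_rot: [0.143, 0.99, 0.0, 0.0]
contact_force: [0.4, 0.0, 0.6]
opening: 0.999
finger_force: 0.0
clock: 2.0
tool_pos: [0.4529, 0.058, 0.3246]
eef_rot: [0.001, 1.0, 0.0, -0.0]
contact_force: [-0.4, 0.3, 0.1]
opening: 0.997
finger_force: 0.0
[-0.02980598  0.32466783 -0.27556847  1.87160687  0.10602464  0.95972395
  1.21726749] [0.45287142 0.05812373 0.32456302] [ 4.37136147e-04  9.99999891e-01  1.42191455e-05 -1.64044015e-04]
```

View pics/w1.png

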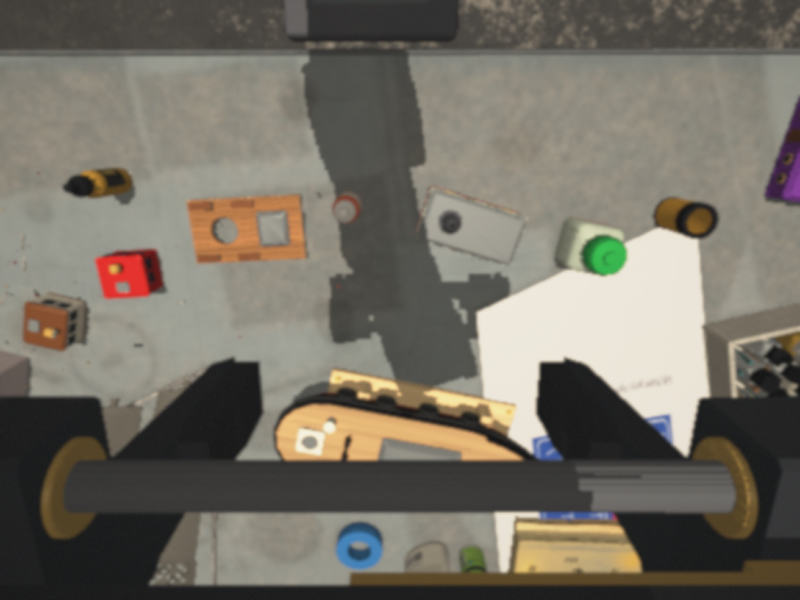

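The wrist view shows the deckhouse roof with corners (432,188), (527,218), (512,262), (422,232) and pipe (451,222). The boat deck spans (188..306,196..262), with hole (226,230) and seat (272,228). The wheelhouse is at (55,323) with its windows facing right, the funnel at (687,217), the jar at (595,248) and the tug at the bottom.

```bash
python3 - <<'E'
from h import *
np.set_printoptions(precision=4,suppress=True)
d=np.load("w1.npz");K,M=d["K"],d["M"];k=1.5625
def P(pts,z): return onz(K,M,np.array(pts)/k,z)
c=P([(434,188),(527,217),(512,263),(422,232)],.026);print("dh c",c.mean(0),"len",np.linalg.norm(c[1]-c[0]),np.linalg.norm(c[2]-c[1]));v=c[1]-c[0]+c[2]-c[3];print("yaw",np.degrees(np.arctan2(v[1],v[0])))
print("pipe",P([(451,222)],.05))
c=P([(189,200),(302,195),(306,257),(197,263)],.013);print("bd c",c.mean(0),"len",np.linalg.norm(c[1]-c[0]),np.linalg.norm(c[2]-c[1]));v=c[1]-c[0]+c[2]-c[3];print("yaw",np.degrees(np.arctan2(v[1],v[0])))
h=P([(226,230)],.013);s=P([(272,228)],.019);print("hole,seat",h,s,np.linalg.norm(h-s))
c=P([(33,297),(86,305),(71,349),(23,339)],.034);print("wh c",c.mean(0),"len",np.linalg.norm(c[1]-c[0]),np.linalg.norm(c[2]-c[1]));v=c[1]-c[0]+c[2]-c[3];print("yaw",np.degrees(np.arctan2(v[1],v[0])))
print("funnel top",P([(697,217)],.052)); print("jar",P([(605,255)],.078),"orange",P([(346,208)],.079),"red",P([(125,275)],.03))
c=P([(380,440),(462,450)],.071);print("coam near edge",c)
print("bottle ochre",P([(77,186)],.079))
E
```

```text
dh c [0.4541 0.1312 0.026 ] len 0.09186569298798616 0.04569113198688069
yaw 71.97399249170371
pipe [[0.4471 0.1068 0.05  ]]
bd c [ 0.4598 -0.0856  0.013 ] len 0.10809092773043252 0.060310021285799695
yaw 92.81141098242
hole,seat [[ 0.4604 -0.1075  0.013 ]] [[ 0.4575 -0.0612  0.019 ]] 0.04673914451890084
wh c [ 0.5483 -0.2788  0.034 ] len 0.050289900378688204 0.051664926936160184
yaw 78.72510985922403
funnel top [[0.4425 0.325  0.052 ]]
jar [[0.4711 0.2363 0.078 ]] orange [[0.431  0.0163 0.079 ]] red [[ 0.501  -0.2031  0.03  ]]
coam near edge [[0.6566 0.0417 0.071 ]
 [0.668  0.122  0.071 ]]
bottle ochre [[ 0.4129 -0.2031  0.079 ]]
```

```bash
python3 -m pendant '[[-1,[0,25,55],[0,0,0]],[-1,[0,25,55],[0,0,0]],[-1,[0,23,55],[0,0,0]],[-1,[0,0,0],[0,0,10]],[-1,[0,0,0],[0,0,10]],[-1,[0,0,0],[0,0,10]],[-1,[0,0,0],[0,0,10]],[-1,[0,0,0],[0,0,10]]]' && python3 -m pendant '[[-1,[0,0,0],[0,0,10]],[-1,[0,0,0],[0,0,10]],[-1,[0,0,0],[0,0,10]],[-1,[0,0,0],[0,0,10]],[-1,[0,0,0],[0,0,10]],[-1,[0,0,0],[0,0,8]],[-1,[0,0,0],[0,0,0]],[-1,[0,0,0],[0,0,0]]]' && python3 - <<'E'
from h import *
i,K,M=cam("wrist"); np.savez("w2.npz",i=i,K=K,M=M)
cv2.imwrite("pics/w2.png",cv2.resize(i[:,:,::-1],(800,600),interpolation=cv2.INTER_CUBIC)); s=r.get_state(); print(s["q"],s["tool_pos"],s["eef_rot"])
E
```

```text
clock: 3.05
tool_pos: [0.453, 0.1314, 0.1596]
eef_rot: [0.425, 0.905, -0.0, 0.0]
contact_force: [-1.0, -0.7, -0.3]
opening: 0.999
finger_force: 0.0
clock: 4.05
tool_pos: [0.453, 0.1311, 0.1597]
eef_rot: [0.808, 0.589, -0.0, -0.0]
contact_force: [0.1, 0.6, -0.4]
opening: 0.998
finger_force: 0.0
[-0.58631869  0.60156211  0.32889976  2.0848053  -0.38259892  0.51207556
 -0.28659328] [0.45298027 0.13103982 0.15967818] [ 8.08369823e-01  5.88674973e-01  2.50745471e-05 -6.21996638e-05]
```

View pics/w2.png

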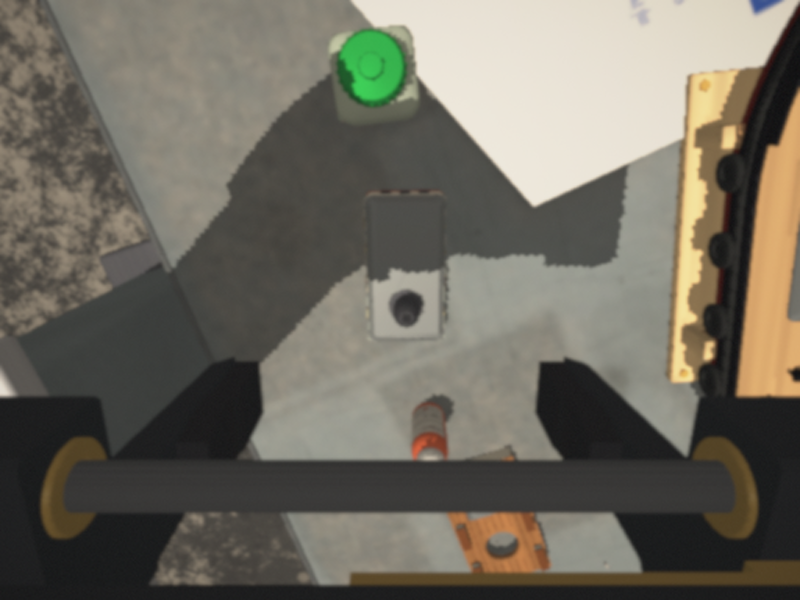

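The deckhouse is centred between the fingers and aligned: roof corners (366,196), (446,196), (442,340), (371,340), pipe (407,308). The jar is clear ahead at (372,75).

```bash
cat >> h.py <<'E'
def tool(X):
    s=r.get_state(); return 1e3*(np.atleast_2d(X)-s["tool_pos"])@R.from_quat(s["eef_rot"]).as_matrix()
def rect(K,M,pts,z,k=1.5625):
    "corners: bow-left.. given as stern-a, bow-a, bow-b, stern-b; returns centre,len,wid,yaw"
    c=onz(K,M,np.array(pts)/k,z);v=c[1]-c[0]+c[2]-c[3]
    return c.mean(0),np.linalg.norm(v)/2,np.linalg.norm(c[2]-c[1]+c[3]-c[0])/2,np.degrees(np.arctan2(v[1],v[0]))
E
python3 - <<'E'
from h import *
np.set_printoptions(precision=4,suppress=True)
d=np.load("w2.npz");K,M=d["K"],d["M"]
q=rect(K,M,[(371,340),(366,196),(446,196),(442,340)],.026);print(q,tool(q[0]))
print(tool(onz(K,M,np.array([(407,300)])/1.5625,.052)),R.from_quat(r.get_state()["eef_rot"]).as_matrix())
E
```

```text
(array([0.457 , 0.1281, 0.026 ]), np.float64(0.09340827237635707), np.float64(0.047525584096607024), np.float64(72.66878958839857)) [[ -1.5946   4.7121 133.6777]]
[[-12.6194   4.8103 107.6764]] [[ 0.3069  0.9517 -0.    ]
 [ 0.9517 -0.3069  0.0001]
 [ 0.0001 -0.0001 -1.    ]]
```

```bash
python3 -m pendant '[[-1,[-1.5,4.7,50],[0,0,0]],[-1,[0,0,50],[0,0,0]],[-1,[0,0,40],[0,0,0]],[-1,[0,0,15.5],[0,0,0]],[-0.1,[0,0,0],[0,0,0]],[0,[0,0,0],[0,0,0]],[0.2,[0,0,0],[0,0,0]],[0.2,[0,0,0],[0,0,0]]]' 15 && python3 -m pendant '[[0.2,[0,0,0],[0,0,0]],[0.2,[0,0,0],[0,0,0]]]'
```

```text
clock: 5.1
tool_pos: [0.4575, 0.1282, 0.0051]
eef_rot: [0.809, 0.588, 0.001, 0.0]
contact_force: [0.1, 0.3, -0.1]
opening: 0.569
finger_force: 0.0
clock: 5.35
tool_pos: [0.4571, 0.128, 0.0044]
eef_rot: [0.809, 0.588, 0.0, 0.0]
contact_force: [-0.1, 0.3, -0.0]
opening: 0.405
finger_force: 0.0
```

```bash
python3 - <<'E'
from h import *
i,K,M=cam("wrist"); cv2.imwrite("pics/w3.png",i[:,:,::-1]); s=r.get_state(); print(s["opening"],s["finger_force"],s["contact_force"])
E
```

```text
0.4012303671388664 0.0 [ 0.17059202  0.33859704 -0.12586835]
```

View pics/w3.png

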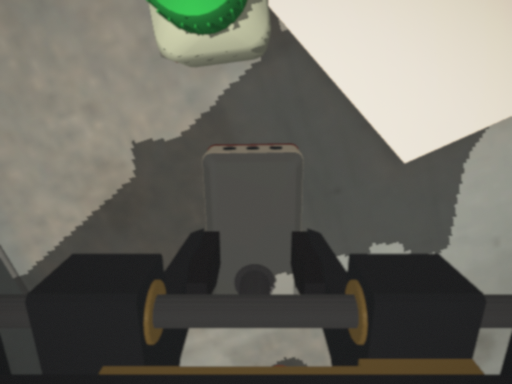

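```bash
python3 - <<'E'
from h import *
i,K,M=cam("scene"); i2,K2,M2=cam("side")
T=np.array([.17724,.5986,.2079]);Rm=R.from_quat([.1434,.98967,0,0]).as_matrix()
for y in(-.052,.052):
  for z in (0,-.03):
    X=T+Rm@[0,y,z]; print(y,z,proj(K,M,X)*1.5625,proj(K2,M2,X)*1.5625)
s=r.get_state();X=s["tool_pos"];print(proj(K,M,X),proj(K2,M2,X))
a=i[100:240,150:290];b=i2[120:260,220:360]
cv2.imwrite("pics/c2.png",cv2.resize(np.hstack([a,b])[:,:,::-1],None,fx=2.85,fy=2.85,interpolation=cv2.INTER_CUBIC))
E
```

```text
-0.052 0 [[ 64.81695985 228.28418177]] [[504.61134333 473.6752849 ]]
-0.052 -0.03 [[ 60.96648367 214.41327128]] [[506.1886387  456.53627622]]
0.052 0 [[ 51.0793532  219.13323044]] [[455.45999456 528.30326644]]
0.052 -0.03 [[ 47.30968416 205.9596163 ]] [[456.13546255 510.87790425]]
[[203.2134512  193.03710534]] [[263.99627312 225.48851383]]
```

View pics/c2.png

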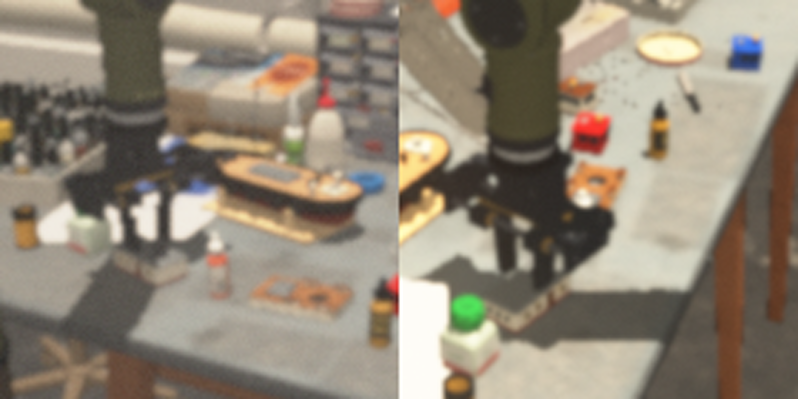

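The crops show the fingertips hovering just above the deckhouse roof. Both views agree that the real finger ends are about 30 mm behind the stated TCP, so I'll correct the height for that. I'll check pinch_z, then open, go lower and regrip.

```bash
python3 -c "
from plant import r
print(r.pinch_z,[a for a in dir(r) if a[0]!='_'])"; python3 -m pendant '[[-1,[0,0,-6],[0,0,0]],[-1,[0,0,0],[0,0,0]],[-1,[0,0,0],[0,0,0]],[-1,[0,0,10],[0,0,0]],[-1,[0,0,10],[0,0,0]],[-1,[0,0,8],[0,0,0]],[-1,[0,0,4],[0,0,0]],[-1,[0,0,0],[0,0,0]]]'
```

```text
0.0187 ['Unreachable', 'finish_job', 'get_state', 'pinch_z']
clock: 6.5
tool_pos: [0.4568, 0.1278, -0.0222]
eef_rot: [0.809, 0.588, -0.0, -0.0]
contact_force: [0.1, 0.4, -0.6]
opening: 1.001
finger_force: 0.0
```

```bash
python3 -m pendant '[[0.1,[0,0,0],[0,0,0]],[0.1,[0,0,0],[0,0,0]],[0.1,[0,0,0],[0,0,0]],[0.1,[0,0,0],[0,0,0]],[0.1,[0,0,0],[0,0,0]],[0.1,[0,0,0],[0,0,0]]]' 15
```

```text
clock: 7.25
tool_pos: [0.457, 0.128, -0.0217]
eef_rot: [0.809, 0.588, 0.0, -0.0]
contact_force: [-0.4, 0.5, 3.3]
opening: 0.561
finger_force: 15.0
```

```bash
python3 -m pendant '[[0.1,[0,0,-20],[0,0,0]],[0.1,[0,0,-45],[0,0,0]],[0.1,[0,0,-50],[0,0,0]],[0.1,[0,0,-50],[0,0,0]],[0.1,[-15,30,-47],[0,0,0]],[0.1,[-20,45,0],[0,0,0]],[0.1,[-20,50,0],[0,0,0]],[0.1,[-20,50,0],[0,0,0]]]' 20 && python3 -m pendant '[[0.1,[-15,40,0],[0,0,0]],[0.1,[-10,22,0],[0,0,-3]],[0.1,[0,0,0],[0,0,-4]],[0.1,[0,0,0],[0,0,0]],[0.1,[0,0,0],[0,0,0]],[0.1,[0,0,0],[0,0,0]]]' && python3 - <<'E'
from h import *
i,K,M=cam("wrist"); np.savez("w4.npz",i=i,K=K,M=M)
cv2.imwrite("pics/w4.png",cv2.resize(i[:,:,::-1],(800,600),interpolation=cv2.INTER_CUBIC)); s=r.get_state(); print(s["q"],s["tool_pos"],s["eef_rot"])
E
```

```text
clock: 8.25
tool_pos: [0.601, 0.0018, 0.1901]
eef_rot: [0.809, 0.588, -0.0, -0.0]
contact_force: [1.9, 1.3, -0.3]
opening: 0.564
finger_force: 20.0
clock: 9.0
tool_pos: [0.6513, -0.0399, 0.1901]
eef_rot: [0.772, 0.636, -0.0, -0.0]
contact_force: [-1.1, 0.5, -0.7]
opening: 0.571
finger_force: 20.0
[-0.19191442  0.77224041  0.3534495   1.5116174  -0.31015346  0.91350691
  0.06817203] [ 0.65137958 -0.03993185  0.19022351] [ 7.71533535e-01  6.36188649e-01 -1.41559436e-05 -8.56227997e-05]
```

View pics/w4.png

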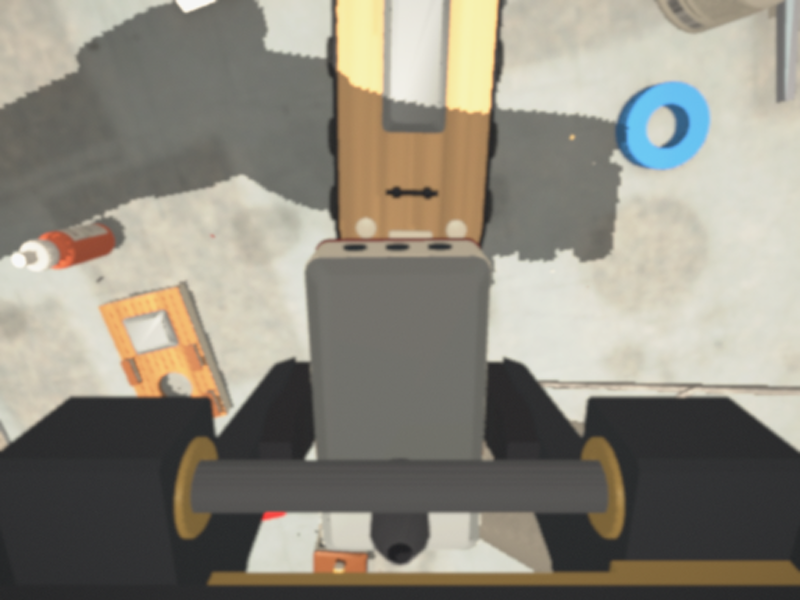

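The wrist view shows the deckhouse held square, its front lower edge near row 240 (x 318..482) and pipe tip at (400,548). The tug lies ahead, with the coaming's stern edge at row 132 (x 382..446). Next I'll measure the coaming outline by saturation.

```bash
python3 - <<'E'
from h import *
np.set_printoptions(precision=4,suppress=True)
d=np.load("w4.npz");i,K,M=d["i"],d["K"],d["M"];k=1.5625
hsv=cv2.cvtColor(i,cv2.COLOR_RGB2HSV)
L=[];Rr=[];C=[]
for row in range(2,82,4):
    s=hsv[row,215:318,1].astype(int); g=np.where((s<75))[0]+215
    # contiguous run containing ~265
    m=(s<75); a=265-215
    if not m[a]: print(row,"x",s[a]);continue
    l=a
    while l>0 and m[l-1]: l-=1
    e=a
    while e<len(m)-1 and m[e+1]: e+=1
    L.append((l+215-.5,row));Rr.append((e+215+.5,row))
    # deck edges: value drop
print(L[::3],Rr[::3],hsv[60:95:2,265,1])
L=np.array(L);Rr=np.array(Rr)
for z in(.063,.071):
    p=onz(K,M,L,z);q=onz(K,M,Rr,z)
    for a in(p,q):
        f=np.polyfit(a[:,1],a[:,0],1);print(z,"yaw",90-np.degrees(np.arctan(f[0])))
    tp,tq=tool(p),tool(q);print("y left,right",tp[[0,-1],1],tq[[0,-1],1])
print("stern edge tool",tool(onz(K,M,[(265,v/k) for v in (125,132,135)],.063)))
s=r.get_state()
o,dd=ray(K,M,np.array([(320,240),(482,240),(400,548),(310,262),(488,262)])/k)
for (z,j) in((-22,0),(-22,1),(-74,2),(-46,3),(-46,4)):
    zz=s["tool_pos"][2]-z/1e3; print(z,tool(o+dd[j]*((zz-o[2])/dd[j,2])))
E
```

```text
[(245.5, 2), (245.5, 14), (245.5, 26), (244.5, 38), (244.5, 50), (244.5, 62), (244.5, 74)] [(287.5, 2), (286.5, 14), (286.5, 26), (285.5, 38), (285.5, 50), (284.5, 62), (284.5, 74)] [ 12  12  20  16  15  13  13  15  15  14  13  16  67 116 119 119 118 119]
0.063 yaw 77.49738865441908
0.063 yaw 77.90159133889148
y left,right [-8.2361 -9.5779] [26.7957 25.925 ]
0.071 yaw 77.497388654419
0.071 yaw 77.90159133889112
y left,right [-8.03   -9.3364] [26.0763 25.2285]
stern edge tool [[ 85.5864   8.633  127.2297]
 [ 81.7948   8.6702 127.2293]
 [ 80.161    8.6862 127.2292]]
-22 [[ 47.1813 -24.45   -21.9922]]
-22 [[ 47.2237  25.4018 -21.9997]]
-74 [[-20.2023   0.0986 -74.0018]]
-46 [[ 45.8026 -23.5829 -45.9925]]
-46 [[ 45.8406  23.2264 -45.9995]]
```

```bash
python3 -m pendant '[[0.1,[40,3,0],[0,0,0]],[0.1,[44,3,0],[0,0,0]],[0.1,[40,2.6,0],[0,0,0]],[0.1,[0,0,40],[0,0,1.3]],[0.1,[0,0,50],[0,0,0]],[0.1,[0,0,40],[0,0,0]],[0.1,[0,0,5],[0,0,0]],[0.1,[0,0,0],[0,0,0]]]' && python3 -m pendant '[[0.1,[0,0,5],[0,0,0]],[0.1,[0,0,4],[0,0,0]],[0.1,[0,0,0],[0,0,0]]]'&& python3 -m pendant '[[0.1,[0,0,3],[0,0,0]],[0.1,[0,0,2],[0,0,0]],[0.1,[0,0,0],[0,0,0]]]'
```

```text
clock: 10.05
tool_pos: [0.6845, 0.0797, 0.0563]
eef_rot: [0.779, 0.627, 0.001, 0.001]
contact_force: [0.2, -0.2, -0.6]
opening: 0.568
finger_force: 20.0
clock: 10.42
tool_pos: [0.6836, 0.0798, 0.0464]
eef_rot: [0.779, 0.627, 0.0, -0.0]
contact_force: [0.1, -0.6, -1.1]
opening: 0.562
finger_force: 20.0
clock: 10.8
tool_pos: [0.6837, 0.0797, 0.0415]
eef_rot: [0.779, 0.627, 0.0, -0.0]
contact_force: [-0.8, -0.5, 1.7]
opening: 0.565
finger_force: 20.0
```

```bash
python3 -m pendant '[[0.1,[0,0,1.5],[0,0,0]],[0.1,[0,0,0],[0,0,0]],[-0.35,[0,0,0],[0,0,0]],[-0.35,[0,0,0],[0,0,0]],[-0.35,[0,0,0],[0,0,0]]]' && python3 -m pendant '[[-0.35,[0,0,-30],[0,0,0]],[-0.35,[0,0,-40],[0,0,0]],[-0.6,[0,0,-50],[0,0,0]],[-1,[-40,-36,0],[0,0,0]],[-1,[-40,-36,0],[0,0,0]],[-1,[-40,-36,0],[0,0,0]],[-1,[-40,-36,0],[0,0,0]],[-1,[-40,-36,0],[0,0,0]]]' && python3 -m pendant '[[-1,[-9,-4,0],[0,0,-8]],[-1,[0,0,15],[0,0,-7]],[-1,[0,0,0],[0,0,0]],[-1,[0,0,0],[0,0,0]],[-1,[0,0,0],[0,0,0]]]' && python3 - <<'E'
from h import *
i,K,M=cam("wrist"); np.savez("w5.npz",i=i,K=K,M=M)
cv2.imwrite("pics/w5.png",cv2.resize(i[:,:,::-1],(800,600),interpolation=cv2.INTER_CUBIC)); s=r.get_state(); print(s["q"],s["tool_pos"],s["eef_rot"])
E
```

```text
clock: 11.42
tool_pos: [0.6835, 0.0797, 0.0393]
eef_rot: [0.779, 0.627, -0.0, -0.0]
contact_force: [-0.6, 0.1, 0.3]
opening: 0.671
finger_force: 0.0
clock: 12.42
tool_pos: [0.464, -0.0784, 0.1598]
eef_rot: [0.779, 0.627, 0.0, 0.0]
contact_force: [0.6, -0.3, 0.4]
opening: 0.994
finger_force: 0.0
clock: 13.05
tool_pos: [0.4598, -0.0852, 0.145]
eef_rot: [0.69, 0.723, 0.0, 0.0]
contact_force: [-0.3, 0.0, -0.9]
opening: 0.998
finger_force: 0.0
[-0.0401383   0.60961934  0.19677821  2.10656517 -0.26164915  0.4471785
  0.40566392] [ 0.45976684 -0.08515846  0.14497444] [6.90316132e-01 7.23507785e-01 1.74018089e-04 3.04551498e-04]
```

View pics/w5.png

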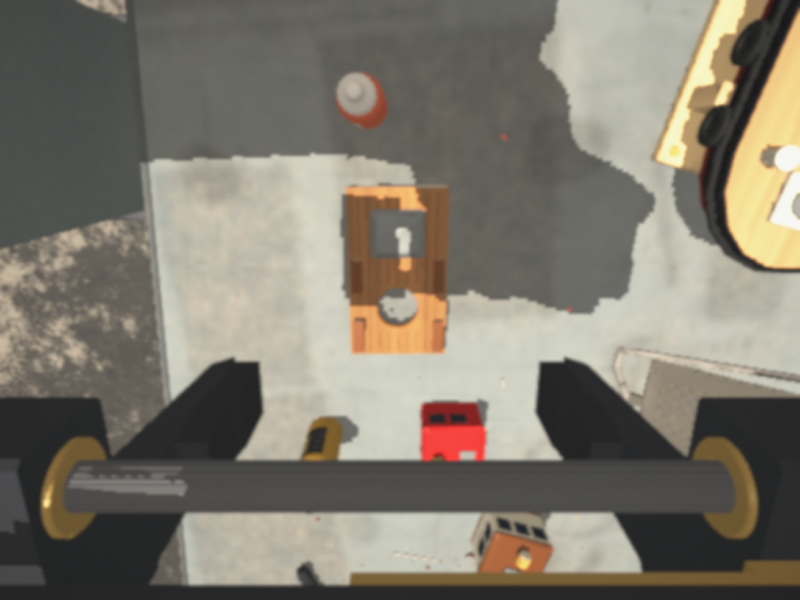

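The boat deck sits square below: corners (346,188), (448,187), (446,352), (352,353), hole (398,306), seat (398,234). It points to image top, its bow direction. The orange bottle and the red decoy are clear.

```bash
python3 - <<'E'
from h import *
np.set_printoptions(precision=4,suppress=True)
d=np.load("w5.npz");K,M=d["K"],d["M"]
q=rect(K,M,[(352,353),(346,188),(448,187),(446,352)],.013);print(q,tool(q[0]))
Rm=R.from_quat(r.get_state()["eef_rot"]).as_matrix();print("phi",np.degrees(np.arctan2(Rm[1,0],Rm[0,0])))
h=onz(K,M,np.array([(398,306)])/1.5625,.013);s=onz(K,M,np.array([(398,234)])/1.5625,.019);print(tool(h),tool(s))
E
```

```text
(array([ 0.4601, -0.0885,  0.013 ]), np.float64(0.10679692037296745), np.float64(0.06150349363566692), np.float64(93.39426562599758)) [[ -3.2915   0.0709 131.9752]]
phi 92.68971215332517
[[-24.4459   0.0532 131.9794]] [[ 23.112    0.0247 125.9699]]
```

```bash
python3 -m pendant '[[-1,[-3,0,40],[0,0,-0.5]],[-1,[0,0,50],[0,0,0]],[-1,[0,0,50],[0,0,0]],[-1,[0,0,27],[0,0,0]],[-1,[0,0,4],[0,0,0]],[-1,[0,0,0],[0,0,0]]]' && python3 -m pendant '[[0,[0,0,0],[0,0,0]],[0,[0,0,0],[0,0,0]],[0,[0,0,0],[0,0,0]],[0,[0,0,0],[0,0,0]],[0,[0,0,0],[0,0,0]]]' 15
```

```text
clock: 13.85
tool_pos: [0.4608, -0.0884, -0.0242]
eef_rot: [0.688, 0.726, -0.001, -0.002]
contact_force: [0.8, 0.5, 1.1]
opening: 1.001
finger_force: 0.0
clock: 14.48
tool_pos: [0.4608, -0.0884, -0.0235]
eef_rot: [0.687, 0.727, -0.001, -0.001]
contact_force: [-0.0, 0.6, 5.8]
opening: 0.701
finger_force: 15.0
```

```bash
python3 -m pendant '[[0,[0,0,-20],[0,0,0]],[0,[0,0,-40],[0,0,0]],[0,[0,0,-50],[0,0,0]],[0,[0,0,-50],[0,0,0]],[0,[8,40,-54],[0,0,0]],[0,[10,50,0],[0,0,0]],[0,[10,50,0],[0,0,0]],[0,[10,52,0],[0,0,0]]]' 20 && python3 -m pendant '[[0,[0,0,0],[0,0,8]],[0,[0,0,0],[0,0,7.5]],[0,[0,0,0],[0,0,0]],[0,[0,0,0],[0,0,0]],[0,[0,0,0],[0,0,0]]]' && python3 - <<'E'
from h import *
i,K,M=cam("wrist"); np.savez("w6.npz",i=i,K=K,M=M)
cv2.imwrite("pics/w6.png",cv2.resize(i[:,:,::-1],(800,600),interpolation=cv2.INTER_CUBIC)); s=r.get_state(); print(s["tool_pos"],s["eef_rot"])
E
```

```text
clock: 15.48
tool_pos: [0.6488, -0.0398, 0.1853]
eef_rot: [0.687, 0.727, -0.001, -0.002]
contact_force: [-0.0, 0.1, -1.1]
opening: 0.701
finger_force: 20.0
clock: 16.1
tool_pos: [0.6477, -0.0407, 0.1855]
eef_rot: [0.778, 0.628, -0.001, -0.002]
contact_force: [0.3, -0.3, -0.8]
opening: 0.7
finger_force: 20.0
[ 0.64778253 -0.04070574  0.18552611] [ 0.77851277  0.627626   -0.00088649 -0.00163692]
```

View pics/w6.png

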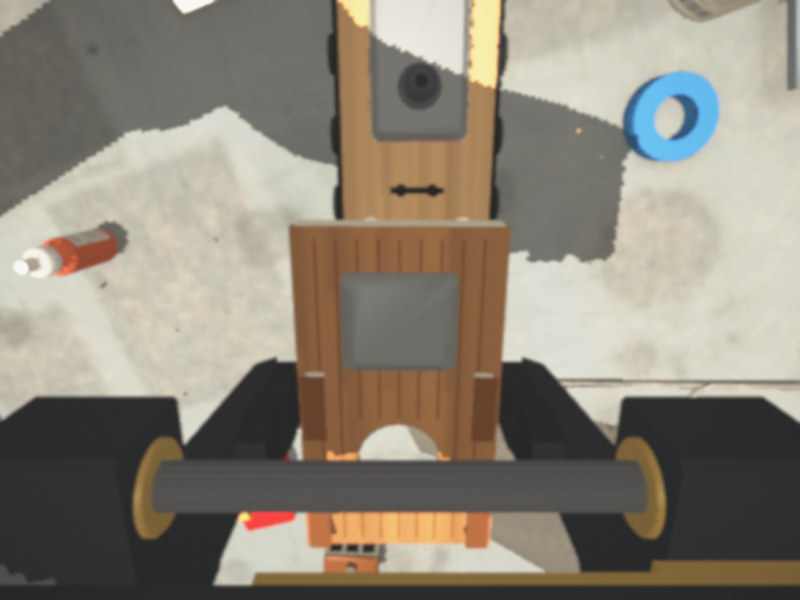

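The deckhouse is seated, with its stern roof edge at row 140 (x 373..467) and pipe tip at (420,82). The boat deck is held square, with front top edge from (290,227) to (509,228) and seat centre (400,321).

```bash
python3 - <<'E'
from h import *
np.set_printoptions(precision=2,suppress=True)
d=np.load("w6.npz");i,K,M=d["i"],d["K"],d["M"];k=1.5625
T=lambda u,v,z:tool(onz(K,M,np.array([(u,v)])/k,z))[0]
tz=r.get_state()["tool_pos"][2]
print("pipe",T(421,81,.115)); print("roof stern",T(373,136,.087),T(467,136,.087),"edge",T(420,141,.085))
hsv=cv2.cvtColor(i,cv2.COLOR_RGB2HSV)
L=[];Q=[]
for row in range(20,82,4):
    m=hsv[row,:,1]<80;a=250;l=a
    while m[l-1]:l-=1
    e=a
    while m[e+1]:e+=1
    L.append((l-.5,row));Q.append((e+.5,row))
for a in(L,Q):
    t=tool(onz(K,M,a,.087));f=np.polyfit(t[:,0],t[:,1],1);print("roof side: slope deg",np.degrees(f[0]),"y at x=80,100",np.polyval(f,[80,100]))
z=tz+.0365
print("bd front",T(290,227,z),T(509,228,z),"seat",T(400,321,z+.006))
E
```

```text
pipe [102.56   9.9   70.56]
roof stern [ 79.17 -13.42  98.63] [79.24 35.28 98.45] edge [ 76.73  11.05 100.54]
roof side: slope deg -0.8591428532844183 y at x=80,100 [-14.5 -14.8]
roof side: slope deg -0.2977842308543602 y at x=80,100 [34.89 34.78]
bd front [ 53.43 -30.33 -36.35] [ 53.26  30.29 -36.58] seat [ 28.05   0.16 -42.48]
```

```bash
python3 -m pendant '[[0,[40,3,0],[0,0,0]],[0,[44.8,4,0],[0,0,0]],[0,[40,3,0],[0,0,0]],[0,[0,0,40],[0,0,-0.3]],[0,[0,0,40],[0,0,0]],[0,[0,0,30],[0,0,0]],[0,[0,0,4],[0,0,0]],[0,[0,0,0],[0,0,0]]]' && python3 -m pendant '[[0,[0,0,4],[0,0,0]],[0,[0,0,3],[0,0,0]],[0,[0,0,0],[0,0,0]]]'&& python3 -m pendant '[[0,[0,0,3],[0,0,0]],[0,[0,0,2],[0,0,0]],[0,[0,0,0],[0,0,0]]]'
```

```text
clock: 17.15
tool_pos: [0.6845, 0.079, 0.0723]
eef_rot: [0.777, 0.629, -0.001, -0.001]
contact_force: [0.1, -0.3, -0.8]
opening: 0.696
finger_force: 20.0
clock: 17.52
tool_pos: [0.6838, 0.0793, 0.0646]
eef_rot: [0.777, 0.629, -0.001, -0.002]
contact_force: [0.6, -0.3, -0.0]
opening: 0.699
finger_force: 20.0
clock: 17.9
tool_pos: [0.6838, 0.0793, 0.0597]
eef_rot: [0.777, 0.629, -0.001, -0.002]
contact_force: [-0.5, 0.3, 2.0]
opening: 0.697
finger_force: 20.0
```

```bash
python3 -m pendant '[[0,[0,0,1],[0,0,0]],[-0.66,[0,0,0],[0,0,0]],[-0.66,[0,0,0],[0,0,0]],[-0.66,[0,0,0],[0,0,0]],[-0.66,[0,0,-30],[0,0,0]],[-0.66,[0,0,-50],[0,0,0]],[-1,[-40,-5,-15],[0,0,0]],[-1,[-54,-9,0],[0,0,0]]]' && python3 -m pendant '[[-1,[-58,-9,0],[0,0,0]],[-1,[-58,-9,0],[0,0,0]],[-1,[-58,-9,0],[0,0,0]],[-1,[-58,-9,0],[0,0,0]],[-1,[-52,-9,5],[0,0,0]],[-1,[0,0,0],[0,0,0]],[-1,[0,0,0],[0,0,0]],[-1,[0,0,0],[0,0,0]]]' && python3 - <<'E'
from h import *
i,K,M=cam("wrist"); np.savez("w7.npz",i=i,K=K,M=M)
cv2.imwrite("pics/w7.png",cv2.resize(i[:,:,::-1],(800,600),interpolation=cv2.INTER_CUBIC)); s=r.get_state(); print(s["q"],s["tool_pos"],s["eef_rot"])
E
```

```text
clock: 18.9
tool_pos: [0.6523, -0.0095, 0.155]
eef_rot: [0.776, 0.631, 0.001, -0.0]
contact_force: [0.2, -0.6, -0.0]
opening: 0.999
finger_force: 0.0
clock: 19.9
tool_pos: [0.549, -0.2762, 0.1482]
eef_rot: [0.776, 0.631, -0.0, -0.002]
contact_force: [-0.3, 0.9, -0.0]
opening: 1.003
finger_force: 0.0
[ 0.10438258  0.81531165  0.53934875  1.67545324 -0.543394    0.80910948
  0.68422437] [ 0.54889929 -0.27630053  0.14831012] [ 7.76098725e-01  6.30608446e-01 -5.82839788e-04 -1.84874754e-03]
```

View pics/w7.png

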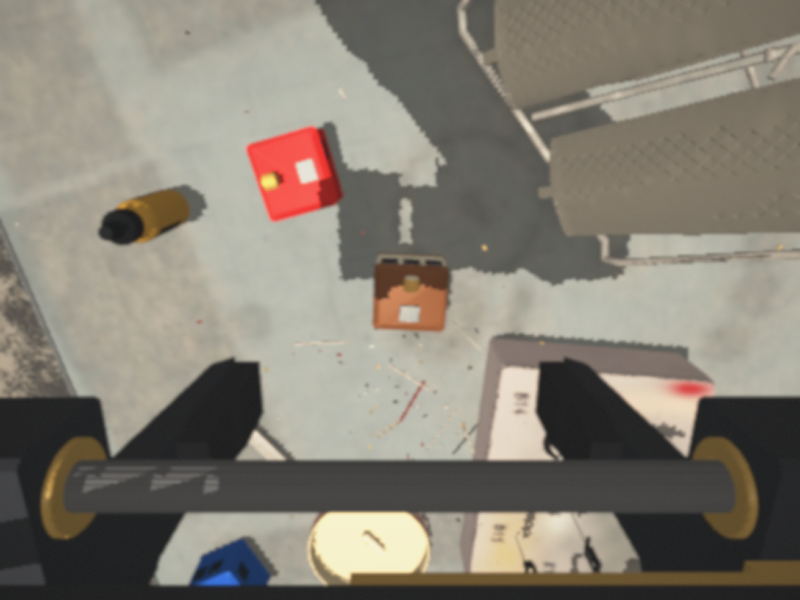

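The wheelhouse is square under the tool: roof corners (375,264), (449,266), (445,330), (374,328), windows toward the image top. A pale box corner lies at (490,340), and the red decoy's nearest corner is at (275,220).

```bash
python3 - <<'E'
from h import *
np.set_printoptions(precision=2,suppress=True)
d=np.load("w7.npz");K,M=d["K"],d["M"]
q=rect(K,M,[(374,328),(375,264),(449,266),(445,330)],.034);print(q,tool(q[0]))
k=1.5625
print("box base/top",tool(onz(K,M,np.array([(490,340),(476,530)])/k,0.0)),tool(onz(K,M,np.array([(500,365),(540,362)])/k,.045)))
print("red",tool(onz(K,M,np.array([(275,220),(340,200)])/k,.03)))
print("front low",tool(onz(K,M,np.array([(378,257),(445,258)])/k,.0)),"hatch/light",tool(onz(K,M,np.array([(411,283),(409,314)])/k,.038)))
E
```

```text
(array([ 0.55, -0.29,  0.03]), np.float64(0.04020362751500156), np.float64(0.04356170706652204), np.float64(76.51147738744484)) [[-13.03   7.37 114.27]]
box base/top [[ -53.85   63.06  148.01]
 [-212.42   60.57  147.79]] [[-51.95  61.13 103.02]
 [-49.93  85.02 102.93]]
red [[ 32.87 -71.99 118.62]
 [ 44.44 -33.74 118.5 ]]
front low [[  4.34 -13.41 148.37]
 [  3.75  30.52 148.21]] hatch/light [[ -2.83   7.34 110.28]
 [-22.06   6.3  110.26]]
```

```bash
python3 -m pendant '[[-1,[-9,7.4,35],[0,0,1]],[-1,[0,0,50],[0,0,0]],[-1,[0,0,50],[0,0,0]],[-1,[0,0,27],[0,0,0]],[-1,[0,0,0],[0,0,0]]]' && python3 -m pendant '[[0.2,[0,0,0],[0,0,0]],[0.2,[0,0,0],[0,0,0]],[0.2,[0,0,0],[0,0,0]],[0.2,[0,0,0],[0,0,0]],[0.2,[0,0,0],[0,0,0]],[0.2,[0,0,0],[0,0,0]]]' 15
```

```text
clock: 20.58
tool_pos: [0.5519, -0.2863, -0.0155]
eef_rot: [0.782, 0.623, -0.001, -0.004]
contact_force: [-0.3, -0.6, 0.8]
opening: 1.002
finger_force: 0.0
clock: 21.32
tool_pos: [0.5528, -0.2886, -0.0132]
eef_rot: [0.783, 0.623, -0.001, -0.001]
contact_force: [-0.3, 1.4, 3.2]
opening: 0.499
finger_force: 15.1
```

```bash
python3 -m pendant '[[0.2,[0,0,-20],[0,0,0]],[0.2,[0,0,-40],[0,0,0]],[0.2,[0,0,-50],[0,0,0]],[0.2,[0,0,-50],[0,0,0]],[0.2,[38,6,-38],[0,0,0]],[0.2,[55,8,0],[0,0,0]],[0.2,[55,8,0],[0,0,0]],[0.2,[55,8,0],[0,0,0]]]' 15 && python3 -m pendant '[[0.2,[55,8,0],[0,0,0]],[0.2,[51,8,0],[0,0,-0.8]],[0.2,[0,0,0],[0,0,0]],[0.2,[0,0,0],[0,0,0]],[0.2,[0,0,0],[0,0,0]]]' && python3 - <<'E'
from h import *
i,K,M=cam("wrist"); np.savez("w8.npz",i=i,K=K,M=M)
cv2.imwrite("pics/w8.png",cv2.resize(i[:,:,::-1],(800,600),interpolation=cv2.INTER_CUBIC)); s=r.get_state(); print(s["q"],s["tool_pos"],s["eef_rot"])
E
```

```text
clock: 22.32
tool_pos: [0.6286, -0.0961, 0.1859]
eef_rot: [0.783, 0.622, -0.001, -0.001]
contact_force: [0.5, -0.2, -0.5]
opening: 0.496
finger_force: 15.1
clock: 22.95
tool_pos: [0.6671, -0.0003, 0.1851]
eef_rot: [0.779, 0.627, -0.001, -0.001]
contact_force: [-0.2, 0.1, 0.3]
opening: 0.509
finger_force: 15.1
[-0.37534239  0.85870006  0.63868774  1.47105719 -0.56448827  1.00391713
  0.19004456] [ 6.67151865e-01 -7.47189597e-05  1.85035786e-01] [ 0.77914242  0.62684469 -0.00121404 -0.00116163]
```

View pics/w8.png

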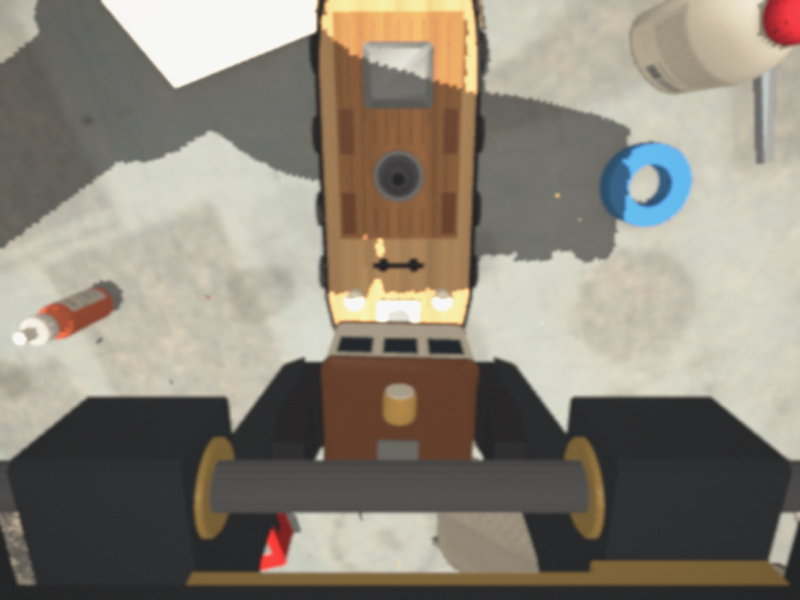

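The boat deck sits on the tug with the pipe centred in its hole at (398,176) and the seat spanning (363..433, 41..108). The wheelhouse is held square with windows forward: front lower edge at row 325 (x 335..470), roof front edge at row 358 (x 322..478).

```bash
python3 - <<'E'
from h import *
np.set_printoptions(precision=2,suppress=True)
d=np.load("w8.npz");i,K,M=d["i"],d["K"],d["M"];k=1.5625
T=lambda u,v,z:tool(onz(K,M,np.array([(u,v)])/k,z))[0]
tz=r.get_state()["tool_pos"][2]
c=[T(u,v,.096) for u,v in[(364,108),(363,41),(433,41),(433,108)]];print("seat",np.array(c),np.mean(c,0))
print("pipe tip",T(398,179,.115),"stern edge",T(400,238,.094),T(342,238,.094),T(457,238,.094),"front",T(400,12,.096),T(333,12,.096),T(465,12,.096))
hsv=cv2.cvtColor(i,cv2.COLOR_RGB2HSV)
print(hsv[200:235:2,255,2],hsv[200:235:2,255,1])
g=i[222:232,205:310].astype(int).sum(2).mean(0)
print("wh roof front",T(322,358,tz+.0132+.034),T(478,358,tz+.0132+.034),"front low",T(335,325,tz+.0132),T(470,325,tz+.0132))
E
```

```text
seat [[ 91.98 -17.13  89.05]
 [121.94 -17.04  89.04]
 [121.96  16.26  88.93]
 [ 92.01  16.88  88.94]] [106.97  -0.26  88.99]
pipe tip [59.09 -0.35 70.01] stern edge [26.9   0.73 91.02] [ 26.86 -30.24  91.13] [26.94 31.16 90.92] front [134.28   0.54  88.98] [134.26 -30.87  89.08] [134.29  31.    88.87]
[231 230 219 143 159 166 167 164 106  45  43  43  52 124 121 101 105 106] [ 14  13  22  57  53  49  49  48  38  34  53  47  20  41  74 131 138 137]
wh roof front [ 18.6  -21.36 -47.14] [ 18.68  21.76 -47.28] front low [ 15.8  -21.92 -13.13] [ 15.87  24.31 -13.29]
```

```bash
python3 -m pendant '[[0.2,[50,0,0],[0,0,0]],[0.2,[50,0,0],[0,0,0]],[0.2,[9.8,-0.4,30],[0,0,0]],[0.2,[0,0,40],[0,0,0]],[0.2,[0,0,20],[0,0,0]],[0.2,[0,0,4],[0,0,0]],[0.2,[0,0,0],[0,0,0]]]' && python3 -m pendant '[[0.2,[0,0,3],[0,0,0]],[0.2,[0,0,2],[0,0,0]],[0.2,[0,0,0],[0,0,0]]]' && python3 -m pendant '[[0.2,[0,0,3],[0,0,0]],[0.2,[0,0,1],[0,0,0]],[0.2,[0,0,0],[0,0,0]]]'
```

```text
clock: 23.88
tool_pos: [0.691, 0.1087, 0.0916]
eef_rot: [0.778, 0.628, -0.0, -0.001]
contact_force: [0.1, -0.6, 0.0]
opening: 0.5
finger_force: 15.1
clock: 24.25
tool_pos: [0.6903, 0.1096, 0.0857]
eef_rot: [0.778, 0.628, -0.001, -0.001]
contact_force: [-0.3, 1.2, -0.1]
opening: 0.498
finger_force: 15.1
clock: 24.62
tool_pos: [0.6905, 0.1093, 0.0828]
eef_rot: [0.778, 0.628, -0.001, -0.001]
contact_force: [-2.3, -0.1, 7.4]
opening: 0.5
finger_force: 15.0
```

```bash
python3 -m pendant '[[-0.27,[0,0,0],[0,0,0]],[-0.27,[0,0,0],[0,0,0]],[-0.27,[0,0,0],[0,0,0]],[-0.27,[0,0,-30],[0,0,0]],[-0.27,[0,0,-50],[0,0,0]],[-0.36,[20,-35,-20],[0,0,0]],[-0.36,[27,-49,0],[0,0,0]],[-0.36,[28,-51,0],[0,0,0]]]' && python3 -m pendant '[[-0.36,[28,-51,0],[0,0,0]],[-0.36,[28,-51,0],[0,0,0]],[-0.36,[28,-51,0],[0,0,-10]],[-0.36,[0,0,20],[0,0,-10]],[-0.36,[0,0,0],[0,0,-10]],[-0.36,[0,0,0],[0,0,0]],[-0.36,[0,0,0],[0,0,0]],[-0.36,[0,0,0],[0,0,0]]]' && python3 - <<'E'
from h import *
np.set_printoptions(precision=2,suppress=True)
s=r.get_state(); print(s["q"],s["tool_pos"],s["eef_rot"])
i,K,M=cam("wrist"); np.savez("w9.npz",i=i,K=K,M=M)
hsv=cv2.cvtColor(i,cv2.COLOR_RGB2HSV)
m=cv2.inRange(hsv,(8,90,60),(25,255,255)); n,l,st,c=cv2.connectedComponentsWithStats(m)
for j in range(1,n):
    if st[j,4]>60: print("buff",st[j],c[j])
g=cv2.inRange(hsv,(50,120,50),(75,255,255));n,l,st,c=cv2.connectedComponentsWithStats(g)
for j in range(1,n):
    if st[j,4]>100: print("green",st[j],c[j],tool(onz(K,M,c[j],.078)))
p=proj(K,M,[(.4425,.325,.052),(.4425,.325,0)]);print(p)
cv2.imwrite("pics/w9.png",cv2.resize(i[:,:,::-1],(800,600),interpolation=cv2.INTER_CUBIC))
E
```

```text
clock: 25.62
tool_pos: [0.5733, 0.2122, 0.1822]
eef_rot: [0.778, 0.628, -0.001, -0.002]
contact_force: [1.8, 1.2, -0.3]
opening: 0.68
finger_force: 0.0
clock: 26.62
tool_pos: [0.4427, 0.3256, 0.1626]
eef_rot: [0.59, 0.807, -0.001, -0.002]
contact_force: [-0.3, -0.0, -0.0]
opening: 0.679
finger_force: 0.0
[-1.02  0.72  0.53  1.86 -0.54  0.71  0.13] [0.44 0.33 0.16] [ 0.59  0.81 -0.   -0.  ]
buff [415  81  29  34 306] [424.03  97.25]
buff [244 151  28  15 190] [256.84 156.49]
buff [246 171  26  18 338] [258.55 179.72]
buff [  89  280   31   65 1022] [100.72 312.32]
buff [ 391  280   32   65 1030] [409.58 312.44]
buff [ 158  348  354   27 3842] [361.16 368.05]
green [ 242  253   35   38 1056] [258.93 271.5 ] [[-81.63   4.29  84.42]]
[[254.24 178.34]
 [254.38 165.88]]
```

View pics/w9.png

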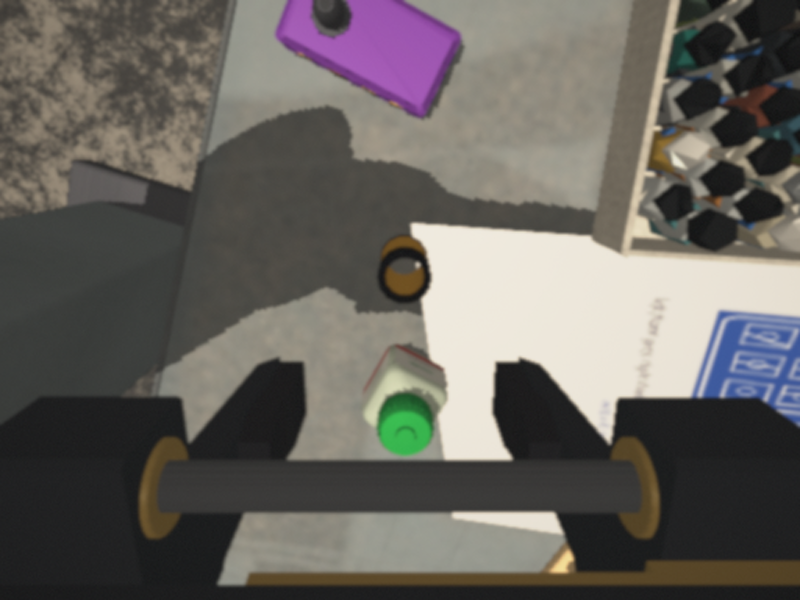

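The view shows the funnel's top ring centred at (404,275), about 52 px across, and the jar clear behind it at (405,425). The last picture is used, so I'll rely on numbers from here.

```bash
python3 -c "
from h import *
d=np.load('w9.npz');k=1.5625
print(tool(onz(d['K'],d['M'],np.array([(404,275),(378,275),(431,275),(404,302)])/k,.052)))"
python3 -m pendant '[[-0.36,[2.5,4,45],[0,0,0]],[-0.36,[0,0,50],[0,0,0]],[-0.36,[0,0,50],[0,0,0]],[-0.36,[0,0,25],[0,0,0]],[-0.36,[0,0,0],[0,0,0]]]'
```

```text
[[  1.47171328   3.97444565 110.57595881]
 [  1.46034416 -11.25093463 110.61739248]
 [  1.4835193   19.78491447 110.53293292]
 [-15.1059979    4.0361004  110.54431067]]
clock: 27.3
tool_pos: [0.4439, 0.3286, -0.009]
eef_rot: [0.59, 0.808, -0.002, -0.002]
contact_force: [1.0, -0.4, -0.4]
opening: 0.681
finger_force: 0.0
```

```bash
python3 -m pendant '[[0.5,[0,0,0],[0,0,0]],[0.5,[0,0,0],[0,0,0]],[0.5,[0,0,0],[0,0,0]],[0.5,[0,0,0],[0,0,0]],[0.5,[0,0,0],[0,0,0]]]' 10
```

```text
clock: 27.92
tool_pos: [0.4454, 0.3299, -0.0065]
eef_rot: [0.589, 0.808, 0.0, -0.002]
contact_force: [-1.9, 0.2, 6.4]
opening: 0.349
finger_force: 10.0
```

```bash
python3 -m pendant '[[0.5,[0,0,-20],[0,0,0]],[0.5,[0,0,-50],[0,0,0]],[0.5,[0,0,-55],[0,0,0]],[0.5,[0,0,-60],[0,0,0]],[0.5,[-55,23.3,0],[0,0,0]],[0.5,[-55,23.3,0],[0,0,0]],[0.5,[-55,23.3,0],[0,0,0]],[0.5,[-55,23.3,0],[0,0,0]]]' && python3 -m pendant '[[0.5,[-55,23.3,0],[0,0,0]],[0.5,[-55,23.5,0],[0,0,0]],[0.5,[0,0,0],[0,0,10]],[0.5,[0,0,0],[0,0,10]],[0.5,[0,0,0],[0,0,10]],[0.5,[0,0,0],[0,0,0]],[0.5,[0,0,0],[0,0,0]],[0.5,[0,0,0],[0,0,0]]]' && python3 - <<'E'
from h import *
np.set_printoptions(precision=2,suppress=True)
s=r.get_state(); tz=s["tool_pos"][2]
Rm=R.from_quat(s["eef_rot"]).as_matrix();print("phi",np.degrees(np.arctan2(Rm[1,0],Rm[0,0])))
print("pipe in tool",tool([.6792,.0576,.115]))
i,K,M=cam("wrist"); np.savez("wa.npz",i=i,K=K,M=M)
hsv=cv2.cvtColor(i,cv2.COLOR_RGB2HSV)
print("col255 rows 200-294",[tuple(int(a) for a in i[v,255]) for v in range(200,296,4)])
print("row 285 val",[(u,int(hsv[285,u,2])) for u in range(205,306,5)])
print("row 260 val",[(u,int(hsv[260,u,2])) for u in range(205,306,5)])
print("expected top front/centre",[proj(K,M,s["tool_pos"]+Rm@[x,0,-.0585]) for x in(.016,.0115,0)])
E
```

```text
clock: 28.92
tool_pos: [0.6023, 0.1471, 0.1769]
eef_rot: [0.589, 0.808, -0.0, -0.002]
contact_force: [-0.5, -0.0, -0.5]
opening: 0.348
finger_force: 10.0
clock: 29.92
tool_pos: [0.6796, 0.0579, 0.1765]
eef_rot: [0.778, 0.629, -0.001, -0.002]
contact_force: [1.2, -0.4, 0.4]
opening: 0.35
finger_force: 10.0
phi 77.89771908396224
pipe in tool [[-0.45 -0.12 61.53]]
col255 rows 200-294 [(50, 44, 41), (103, 71, 46), (151, 100, 62), (98, 71, 32), (108, 79, 32), (110, 80, 33), (109, 79, 33), (110, 80, 34), (110, 80, 35), (110, 80, 35), (76, 56, 25), (20, 20, 21), (19, 21, 20), (20, 21, 21), (22, 22, 23), (24, 24, 26), (96, 70, 31), (109, 79, 34), (109, 79, 34), (109, 79, 32), (109, 80, 34), (108, 79, 32), (109, 79, 33), (107, 78, 33)]
row 285 val [(205, 35), (210, 33), (215, 26), (220, 24), (225, 21), (230, 101), (235, 106), (240, 108), (245, 108), (250, 109), (255, 109), (260, 108), (265, 107), (270, 107), (275, 104), (280, 97), (285, 24), (290, 23), (295, 28), (300, 35), (305, 34)]
row 260 val [(205, 29), (210, 27), (215, 28), (220, 26), (225, 21), (230, 21), (235, 22), (240, 23), (245, 23), (250, 23), (255, 26), (260, 24), (265, 22), (270, 22), (275, 26), (280, 21), (285, 22), (290, 27), (295, 28), (300, 28), (305, 29)]
expected top front/centre [array([[255.56, 247.28]]), array([[255.55, 257.35]]), array([[255.5 , 282.19]])]
```

```bash
python3 -m pendant '[[0.5,[1.5,0,25],[0,0,0]],[0.5,[0,0,30],[0,0,0]],[0.5,[0,0,6],[0,0,0]],[0.5,[0,0,6],[0,0,0]],[0.5,[0,0,0],[0,0,0]]]' && python3 -m pendant '[[0.5,[0,0,6],[0,0,0]],[0.5,[0,0,6],[0,0,0]],[0.5,[0,0,4],[0,0,0]],[0.5,[0,0,0],[0,0,0]]]' && python3 -m pendant '[[0.5,[0,0,3],[0,0,0]],[0.5,[0,0,1.5],[0,0,0]],[0.5,[0,0,0],[0,0,0]]]'
```

```text
clock: 30.6
tool_pos: [0.6803, 0.0593, 0.1101]
eef_rot: [0.778, 0.628, -0.001, -0.001]
contact_force: [-0.8, -0.0, 0.7]
opening: 0.349
finger_force: 10.0
clock: 31.1
tool_pos: [0.6794, 0.0595, 0.093]
eef_rot: [0.778, 0.628, -0.001, -0.002]
contact_force: [0.3, 0.2, 0.4]
opening: 0.348
finger_force: 10.0
clock: 31.48
tool_pos: [0.6798, 0.0594, 0.0895]
eef_rot: [0.778, 0.628, -0.001, -0.001]
contact_force: [-2.5, 0.5, 3.9]
opening: 0.349
finger_force: 10.0
```

```bash
python3 -m pendant '[[-0.05,[0,0,0],[0,0,0]],[-0.05,[0,0,0],[0,0,0]],[-0.05,[0,0,0],[0,0,0]],[-0.05,[0,0,-20],[0,0,0]],[-0.05,[0,0,-45],[0,0,0]],[-0.05,[0,0,-45],[0,0,0]],[-0.05,[-40,0,-10],[0,0,0]],[-0.05,[-50,0,0],[0,0,0]]]' && python3 -m pendant '[[-0.05,[0,0,0],[0,0,0]],[-0.05,[0,0,0],[0,0,0]],[-0.05,[0,0,0],[0,0,0]]]' && python3 - <<'E'
from h import *
np.set_printoptions(precision=3,suppress=True)
i,K,M=cam("wrist")
hsv=cv2.cvtColor(i,cv2.COLOR_RGB2HSV)
t=np.radians(77.8);ax=np.array([np.cos(t),np.sin(t),0])
o=np.array([.6792,.0576,0])
print("expected px funnel top",proj(K,M,o+[0,0,.148]),"wh roof mid",proj(K,M,o+48*ax/1e3+[0,0,.130]),"wh roof front/back",proj(K,M,[o+.068*ax+[0,0,.13],o+.028*ax+[0,0,.13]]))
# funnel black top
m=cv2.inRange(hsv,(0,0,0),(179,255,60));n,l,st,c=cv2.connectedComponentsWithStats(m)
for j in range(1,n):
    if st[j,4]>150 and st[j,1]<230: print("dark",st[j],c[j])
ys=int(proj(K,M,o+[0,0,.148])[0,1]);
m=cv2.inRange(hsv,(5,90,30),(15,255,255));n,l,st,c=cv2.connectedComponentsWithStats(m)
for j in range(1,n):
    if st[j,4]>150 and st[j,1]<230: print("brown",st[j],c[j])
# triangulated side check
for nm in("scene","side"):
    i2,K2,M2=cam(nm); p=proj(K2,M2,[o+[0,0,.148],o+[0,0,.096]]);u,v=p[0];h2=cv2.cvtColor(i2,cv2.COLOR_RGB2HSV)
    print(nm,p.tolist(),"col V/S",[(y,int(h2[y,int(round(u)),2]),int(h2[y,int(round(u)),1])) for y in range(int(v)-6,int(p[1,1])+6,2)])
E
```

```text
clock: 32.48
tool_pos: [0.6625, -0.0287, 0.2119]
eef_rot: [0.777, 0.629, 0.001, 0.0]
contact_force: [-0.5, -0.1, 0.1]
opening: 0.523
finger_force: 0.0
clock: 32.85
tool_pos: [0.6616, -0.0267, 0.209]
eef_rot: [0.777, 0.629, -0.001, -0.002]
contact_force: [0.2, 0.2, -0.2]
opening: 0.529
finger_force: 0.0
expected px funnel top [[255.047  75.936]] wh roof mid [[255.37    4.971]] wh roof front/back [[255.488 -27.719]
 [255.257  36.053]]
dark [202   0   7  74 178] [205.337  39.652]
dark [299  48   8 107 269] [302.093 103.587]
dark [233  54  45  47 687] [255.199  76.197]
dark [246  71  19  18 228] [254.899  79.658]
brown [ 207    0   95  124 7167] [254.992  55.924]
brown [ 35 157  45  28 570] [ 58.36  170.944]
scene [[249.63463251316372, 141.10147508908318], [249.98307565436698, 153.97577193905107]] col V/S [(135, 167, 47), (137, 159, 47), (139, 148, 48), (141, 107, 74), (143, 73, 77), (145, 111, 115), (147, 151, 137), (149, 151, 144), (151, 153, 140), (153, 147, 139), (155, 113, 113), (157, 129, 69)]
side [[207.2357331577994, 161.3934456425618], [208.4835776563989, 175.23900818303034]] col V/S [(155, 213, 29), (157, 189, 32), (159, 122, 115), (161, 148, 183), (163, 75, 129), (165, 67, 118), (167, 150, 184), (169, 170, 188), (171, 164, 187), (173, 160, 159), (175, 166, 117), (177, 146, 86), (179, 155, 81)]
```

```bash
python3 -m pendant '[[-0.05,[-30,0,-30],[0,0,0]],[-0.05,[-20,0,-30],[0,0,0]],[-0.05,[0,0,0],[0,0,0]],[-0.05,[0,0,0],[0,0,0]],[-0.05,[0,0,0],[0,0,0]]]' && python3 - <<'E'
from h import *
np.set_printoptions(precision=1,suppress=True)
i,K,M=cam("wrist");hsv=cv2.cvtColor(i,cv2.COLOR_RGB2HSV)
t=np.radians(77.8);ax=np.array([np.cos(t),np.sin(t),0]);lat=np.array([-ax[1],ax[0],0]);o=np.array([.6792,.0576,0])
P=lambda x,y,z:proj(K,M,o+x*ax+y*lat+[0,0,z])[0]
print("exp roof corners fl fr br bl",P(.068,.022,.13),P(.068,-.022,.13),P(.028,-.022,.13),P(.028,.022,.13))
m=P(.048,0,.13).astype(int);print("mid",m)
for v in(int(P(.036,0,.13)[1]),int(P(.062,0,.13)[1])): print("row",v,[(u,)+tuple(i[v,u].tolist()) for u in range(m[0]-32,m[0]+33,2) if abs(abs(u-m[0])-24)<9])
u=m[0]-12;f=P(.068,0,.13)[1];b=P(.028,0,.13)[1]
print("front",[(v,)+tuple(i[v,u].tolist()) for v in range(max(0,int(f)-8),int(f)+9,2)]);print("back",[(v,)+tuple(i[v,u].tolist()) for v in range(int(b)-8,int(b)+9,2)])
E
```

```text
clock: 33.62
tool_pos: [0.6504, -0.0756, 0.2672]
eef_rot: [0.778, 0.629, -0.002, -0.003]
contact_force: [-0.1, 0.2, 0.4]
opening: 0.526
finger_force: 0.0
exp roof corners fl fr br bl [229.9 -73.3] [284.  -73.2] [282.6 -17.1] [230.8 -17.2]
mid [256 -44]
row -27 [(224, 193, 196, 183), (226, 194, 196, 183), (228, 194, 197, 183), (230, 194, 197, 183), (232, 190, 189, 176), (234, 192, 189, 176), (236, 193, 192, 177), (238, 194, 196, 181), (240, 196, 196, 181), (272, 228, 216, 197), (274, 201, 184, 168), (276, 102, 94, 86), (278, 163, 151, 137), (280, 221, 209, 190), (282, 226, 216, 197), (284, 229, 220, 203), (286, 233, 224, 210), (288, 235, 228, 215)]
row -64 [(224, 76, 75, 73), (226, 77, 75, 74), (228, 75, 75, 73), (230, 76, 75, 74), (232, 76, 75, 74), (234, 77, 76, 74), (236, 76, 75, 73), (238, 76, 75, 73), (240, 76, 75, 74), (272, 76, 75, 73), (274, 75, 75, 73), (276, 76, 75, 73), (278, 76, 75, 73), (280, 77, 75, 73), (282, 76, 75, 73), (284, 76, 75, 73), (286, 76, 75, 73), (288, 75, 74, 72)]
front []
back [(-25, 191, 192, 179), (-23, 193, 195, 181), (-21, 190, 191, 179), (-19, 177, 175, 161), (-17, 127, 109, 79), (-15, 116, 92, 53), (-13, 115, 92, 52), (-11, 104, 84, 50), (-9, 52, 47, 40)]
```

```bash
python3 -m pendant '[[-0.05,[50,0,0],[0,0,0]],[-0.05,[50,0,0],[0,0,0]],[-0.05,[50,0,0],[0,0,0]],[-0.05,[0,0,0],[0,0,0]],[-0.05,[0,0,0],[0,0,0]],[-0.05,[0,0,0],[0,0,0]]]' && python3 - <<'E'
from h import *
np.set_printoptions(precision=1,suppress=True)
i,K,M=cam("wrist");hsv=cv2.cvtColor(i,cv2.COLOR_RGB2HSV)
t=np.radians(77.8);ax=np.array([np.cos(t),np.sin(t),0]);lat=np.array([-ax[1],ax[0],0]);o=np.array([.6792,.0576,0])
P=lambda x,y,z:proj(K,M,o+x*ax+y*lat+[0,0,z])[0]
c=np.array([P(.068,.022,.13),P(.068,-.022,.13),P(.028,-.022,.13),P(.028,.022,.13)]);print("exp",c.ravel())
b=cv2.inRange(hsv,(3,110,20),(13,255,255))
x0,y0=(c.min(0)-25).astype(int);x1,y1=(c.max(0)+25).astype(int);print(x0,x1,y0,y1)
for v in range(max(y0,0),y1,6): print(v,"".join(".#"[b[v,u]>0] for u in range(x0,x1,1)))
E
```

```text
clock: 34.42
tool_pos: [0.6821, 0.0672, 0.2689]
eef_rot: [0.779, 0.627, -0.001, -0.001]
contact_force: [0.3, -0.6, -0.3]
opening: 0.528
finger_force: 0.0
exp [231.4 110.9 277.8 110.9 277.1 152.6 232.3 152.7]
206 302 85 177Traceback (most recent call last):
  File "<stdin>", line 9, in <module>
  File "<stdin>", line 9, in <genexpr>
TypeError: string indices must be integers, not 'numpy.bool'
```

```bash
python3 - <<'E'
from h import *
i,K,M=cam("wrist");hsv=cv2.cvtColor(i,cv2.COLOR_RGB2HSV)
for v in list(range(98,125,3))+list(range(128,165,4)): print(v,"".join("." if hsv[v,u,1]<70 else ("#" if hsv[v,u,0]<12 else "o") for u in range(210,300)), hsv[v,245].tolist())
E
```

```text
98 .....oooooooooooooooooooooooooooooooooooooooooooooooooooooooooooooooooooooooooooooooo..... [16, 119, 120]
101 ........oooooooooooooooooooooooooooooooooooooooooooooooooooooooooooooooooooooooooo........ [14, 119, 105]
104 ........oooooooooooooooooooooooooooooooooooooooooooooooooooooooooooooooooooooooooo........ [13, 142, 97]
107 .......oooooooooooooooooooooo#oo#oooooooo#o###oo#oooooooooo##oooooooooooooooooooooo....... [12, 124, 68]
110 .......ooooooooooooooooo#########o####o#########################o###ooooooooooooooo....... [11, 138, 74]
113 .......oooooooooooooooo#################ooooooooo########o###o#####oooooooooooooooo....... [11, 134, 76]
116 .......oooooooooooooooo################ooooooooooooo################ooooooooooooooo....... [11, 136, 75]
119 .......oooooooooooooooo#o#o###########oooooooooooooo################ooooooooooooooo....... [11, 133, 75]
122 .......oooooooooooooooo################ooooooooooooo################ooooooooooooooo....... [11, 133, 75]
128 ........ooooooooooooooo#############################o#######o###o###ooooooooooooooo....... [11, 136, 75]
132 .....
[... 271 characters left out ...]
##oo#####oooooooooooooooo....... [11, 140, 73]
144 ........oooooooooooo###################............####################oooooooooooo....... [11, 142, 72]
148 ........ooooooooooo####o####oo#####o#o####################o#o##########ooooooooooo........ [12, 144, 69]
152 ........ooooooooooo#####oooooooooooooooooooooooooooooooooooooooooo#####ooooooooooo........ [13, 141, 92]
156 ........oooooooooooo####ooooooooooooooooooooooooooooooooooooooooooo###oooooooooooo........ [13, 140, 93]
160 .........ooooooooooo####ooooooooooooooooooooooooooooooooooooooooooo####ooooooooooo........ [13, 139, 90]
164 ........oooooooooooooooooooooooooooooooooooooooooooooooooooooooooooooooooooooooooo........ [18, 166, 92]
```

```bash
python3 -c "
from plant import r
print(r.finish_job())"
```

```text
the job is handed in; nothing more can be done
None
```

All four parts are dry-fitted on the tug in the order asked, pointing to the bow and seated at their expected heights to within about 2 mm. The job was handed in at about 34 s; I made no closing check of the jar and bottles, but no unexpected contact showed and they stood when last in view.

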